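Stow the spanner and hold the hidden bolt head

ROBOT

A 6-joint arm with a two-finger parallel gripper is mounted at the origin on the work surface. World frame = base frame: x ahead of the robot, y to its left, z up, the work surface at z = 0. Lengths are in m, angles in rad, forces in N, time in s.
With the tool pointing down it reaches from about 0.325 to 0.775 m from the base axis. Payload 5.5 kg.
Tool frame: the origin (TCP) lies at the very end of the fingers, on their centre line; the grasp point (between the pads) lies 19 mm behind it (env.grip_point_offset is the distance from the TCP to the grasp point, in m); z points along the fingers, y is the line along which they close (so a half turn about z gives the same grasp; the last joint's range is limited). The gripper opens to 88 mm and grips with 3 to 60 N. Pads are 20 mm wide; open, the fingers measure 115 mm over their backs; the gripper's body (75 mm by 178 mm) begins 61 mm behind the grasp point.
Start: joints at [1.268, 0.091, 1.231, -0, 1.82, -0.057], TCP at [0.146, 0.582, 0.223] pointing down, gripper open.
Joint ranges: [-2.87, 2.87], [-0.86, 2.18], [0.17, 2.46], [-1.51, 4.65], [0.06, 2.69], [-2.65, 2.65]. Speed limits (rad/s): [2.57, 2.57, 3.01, 3.14, 3.14, 3.14].

INTERFACE

Orientations are given as a unit quaternion [w, x, y, z].
In Python, from plant import env gives the robot as it stands.
- The arm moves only by the tool drive_effector, called after "Request:" by a JSON object that holds its "op" and its "data". Schema: {"type":"object","properties":{"plan":{"type":"array","items":{"type":"number"},"minItems":7,"maxItems":84},"only":{"type":"string"},"quiet":{"type":"boolean"},"lines":{"type":"string"}},"required":["plan"],"additionalProperties":false}. plan is one flat list of numbers that holds 1 to 12 rows one after another, with no inner brackets; each row has 7 numbers: the finger opening in m, then dx, dy, dz in m, then a rotation vector rx, ry, rz in rad; each row shifts and turns the commanded pose from where the row before left it, along the tool's axes as they then stand; what a row does not reach is not made up. A row lasts 1/10 s, in which the tool goes at most 0.05 m and 0.15 rad, less where a joint would pass 70% of its speed; a pose out of reach is approached as far as the arm can. The fingers move at their own pace and stop on an object; the grip force is fixed at half the most. Time passes only in rows, so rows that do not move let the fingers close. The tool returns the time, the measured TCP pose, the force, the opening and the grip force at its end. only (a regular expression) keeps the lines of the reply that match it, lines (a string "A,B") keeps lines A to B, and quiet returns only ok. Input that does not fit is refused with a message, and nothing moves.
- env.observe(): the state, without advancing time (a new reading comes with each control period).
- env.read_camera(name): name is "side" or "top"; returns a dict with "color" (420x560x3 uint8, blue, green, red), "fx", "fy", "cx", "cy" (pixels), "cam_to_world" (4x4, takes a point from camera to world coordinates). Camera axes: x right, y down, z forward; pixel columns grow to the right and rows downward; lengths in m; the calibration is good to about 2 mm. A picture is of the moment at which its call begins. There is no depth.
- env.job_done(): hands the job in; it is judged then, once.
The state is a dict: "time_s": time; "qpos": joint angles; "joint_velocities": joint speeds; "joint_torque": joint torques, N m; "position": TCP position; "ee_rot": TCP orientation; "wrist_force": force on the tool from outside, world axes, zero at the start; "torque": the same for the moment, N m; "finger_gap": finger opening in m; "finger_force": force on a finger pad.
Only numpy, scipy, OpenCV 4.12 (cv2) and the standard library are available. Lean on these libraries where they do the work, as an engineer would, in place of code of your own. Each camera call takes 0.05 s, during which the arm holds its last target. There are 200 camera calls.

TASK

A spanner lies across the gap between the steel bracket and the grey module: put it in the open drawer of the white unit so that it lies flat on the drawer's floor, and let go of it. Then reach down into the gap behind the bracket, grip the square bolt head, turn it square (two flats upright) and hold it there against its sprung nut: finish while still gripping it, without letting go. Leave the other things where they stand.

Things in the scene. Friction and masses are not known exactly. Their poses are not given: they have to be found in the camera images.
- bracket: fixed steel bracket, grey module 46 mm behind it. Origin on bench below the bolt head, x from bracket to module, y along the gap, z up. Plate: x -29 to -23 mm, 130 wide (y), 110 high, foot to x -69. Module: box x +23 to +183 mm, 220 wide, 110 high. The gap is open at top and ends, empty but for the bolt
- bolt_head (a point): centre of the bolt head, mid gap, 85 mm above bench, 25 below the top edges. Steel square block, 20 by 20 mm across flats, 16 mm long along the level bolt axis (bracket's x); a round sleeve of 15 mm diameter joins it to the plate, a brass nut is on the plate's other side. This frame turns with the bolt about its x
- bolt (a joint): bolt angle about bracket's +x (right-hand), rad. 0 = square: two flats upright, facing along the gap (bracket's y). Starts at 0.2 to 0.4, resting by friction; a spring in the nut pulls it back there with about 0.13 N m from 0. Closing fingers alone may jam on its corners, not square it: grip (40 to 60 N) and roll the tool about the bolt axis. Stops at -0.6 and 0.6
- spanner: steel spanner, 120 mm long, flat across the top of the gap, 110 mm above bench, ends on bracket plate and module. Origin mid length on its underside, x along it to the open jaw, z up. Handle 17 mm wide, 7 thick; jaw end 38 wide, ring end 32 wide, both 8 thick; 0.08 to 0.17 kg
- spanner_mid (a point): middle of the spanner: 3.5 mm above its origin, same axes
- unit: fixed white drawer unit, 260 mm deep (x) by 220 mm wide (y) by 90 mm high. Origin under the middle of its carcass on the bench; its x points from its front to its back, the drawer slides out along -x.
- unit_drawer0 (a joint): how far the drawer is pulled out, m (0 shut, 0.18 at most; starts at 0.125 to 0.165). The open part of its inside, from the inner side of its front back to the carcass, is this minus 0.006 long. It slides if pushed with about 1 N
- drawer_floor (a point): on the drawer's inner floor (22 mm above bench), 62 mm behind the inner side of the drawer's front, midway between its side walls; moves with the drawer. x to the back of the unit, y across, z up. Inside 178 mm wide (y), side walls 46 mm above the floor, front panel 56 mm
- vialpot: small clear pot with a white cap, 40 mm across, 50 mm high, on the bench in the middle ahead of the robot; loose, a bystander, origin under its middle
- screwdriver: screwdriver lying on the bench near the robot, 170 mm long, about 26 mm thick, along its x; loose, a bystander, origin under its middle
- beaker: open glass beaker, 68 mm across, 85 mm high, on the left; loose, a bystander, origin under its middle
- bottle: glass bottle with a screw cap, 70 mm across, 160 mm high, far left; loose, a bystander, origin under its middle
- vialrack: grey block of small vials, 120 by 70 mm, 57 mm high over the vials, on the right; loose, a bystander, origin under its middle
- reagent: brown jar, 60 mm across, 110 mm high, far right; loose, a bystander, origin under its middle
- ferrulebox: flat clear box, 80 by 110 by 28 mm, lying on top of the drawer unit near its middle; loose, a bystander, origin under its middle

How it is judged:
By the outcome, as a careful person would: the job done as asked, in the order asked, and still so for the second after the job is handed in, while the arm keeps its last pose, push and grip.
It also fails if it takes over 48 s, if anything falls off the work surface, if the arm or the gripper's body presses on something with over 40 N, if the wrist force passes 120 N, or if a joint passes its speed limit or range.

## Working session

There is one attempt and no reset: what is moved stays moved. The work goes in short steps, Python scripts to look and compute and a tool call to move; the robot and the scene stay as the last step left them, time stands still between calls to the robot, and variables do not carry over. Pictures are saved under pics/ and viewed, at most 10 in all, crops included, and the job is handed in when it is done.

```bash
ls; mkdir -p pics
```

Run:
```python
from plant import env
import cv2,numpy as np
for n in("top","side"):
    c=env.read_camera(n); cv2.imwrite(f"pics/{n}0.png",c["color"]); print(n,c["fx"],c["fy"],c["cx"],c["cy"]);print(np.round(c["cam_to_world"],4))
s=env.observe();print(s)
```

```text
pics
plant.py
top 408.81927501755786 408.81927501755786 277.0225568069159 208.89465983683823
[[-0.0055 -0.9883  0.1522  0.3557]
 [-1.      0.0064  0.0053 -0.0156]
 [-0.0062 -0.1521 -0.9883  1.4045]
 [ 0.      0.      0.      1.    ]]
side 478.40428688621597 478.40428688621597 284.77933516006914 210.95887024147572
[[ 0.9907 -0.0625  0.1208  0.3737]
 [-0.1344 -0.585   0.7998 -1.1363]
 [ 0.0207 -0.8086 -0.588   0.9183]
 [ 0.      0.      0.      1.    ]]
{'time_s': 0.1, 'qpos': array([ 1.26830874e+00,  9.17891588e-02,  1.23175117e+00,  1.27818168e-05,
        1.81978841e+00, -5.67017614e-02]), 'joint_velocities': array([-0.00025874, -0.00111264, -0.00128482, -0.00085902,  0.00012023,
        0.00031554]), 'joint_torque': array([ 1.61831838e-03, -4.47859311e+01, -4.07565844e+01,  6.99697668e-02,
        2.85111676e-02, -1.53435635e-04]), 'position': array([0.14591253, 0.58172091, 0.22162467]), 'ee_rot': array([-1.61154667e-04,  1.22582207e-01,  9.92457983e-01, -8.52974483e-04]), 'wrist_force': array([ 0.2536758 , -0.24653398, -0.24125176]), 'torque': array([-0.02925958,  0.06150992,  0.00481504]), 'finger_force': 0.0, 'finger_gap': 0.08792768342739991}
```

View pics/top0.png

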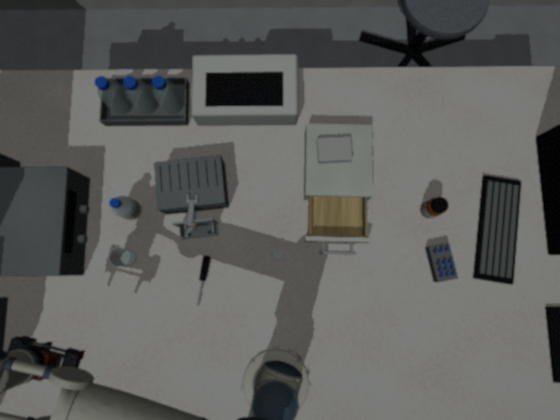

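View pics/side0.png

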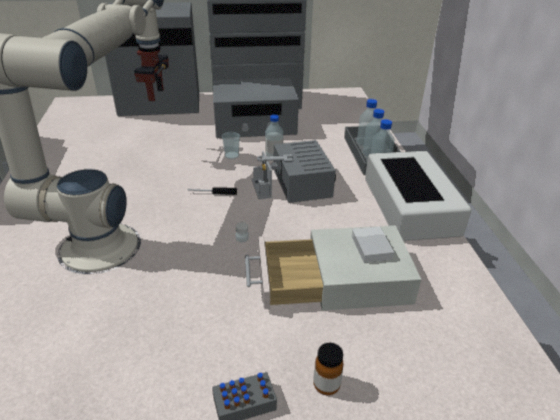

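Top view: module at about (190,185), the bracket plate near (198,230), the spanner across the gap around (189,215), the drawer inside around (338,215). Side view: bracket near (263,175), spanner near (275,158), drawer around (293,270). I'll enlarge these next.

Run:
```python
import cv2,numpy as np
t=cv2.imread("pics/top0.png");s=cv2.imread("pics/side0.png")
f=lambda im,x,y,w,h:cv2.resize(cv2.convertScaleAbs(im[y:y+h,x:x+w],alpha=1.5,beta=20),(400,300),interpolation=cv2.INTER_CUBIC)
a=f(t,150,180,80,60);b=f(s,245,138,80,60);c=f(t,280,140,120,120*3//4+0) ;c=f(t,270,175,120,90);d=f(s,235,225,120,90)
cv2.imwrite("pics/m0.png",np.vstack([np.hstack([a,b]),np.hstack([c,d])]))
```

```text
(no output)
```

View pics/m0.png

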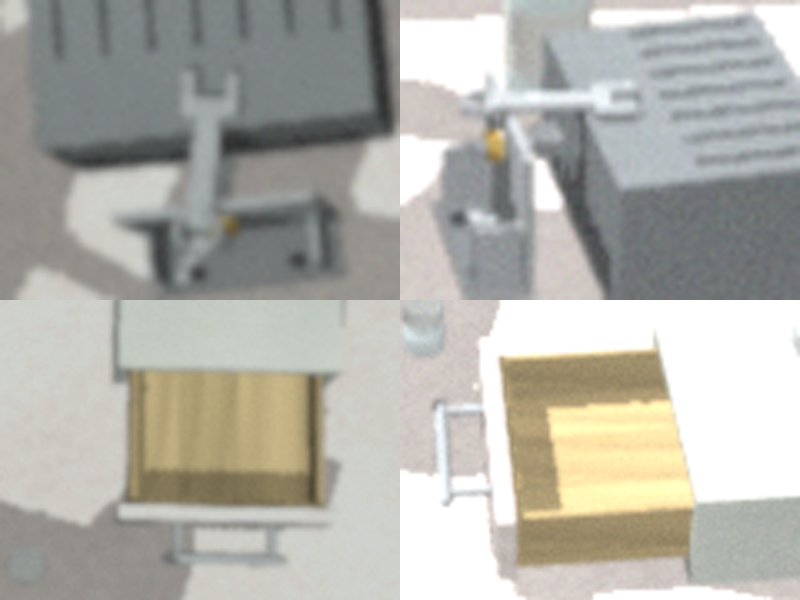

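The crops show, in montage pixels:
- **Spanner:** jaw tips at (184–237, 72), with the handle axis running down to (200,215).
- **Module:** front top edge from (38,148) to (372,125).
- **Plate:** top edge from (118,217) to (318,195).
- **Carcass:** front top edge at v≈372.
- **Drawer front:** inner edge at v≈503.

Create h.py:
```python
import numpy as np,cv2
from scipy.spatial.transform import Rotation as R
K={}
def cams(env):
    for n in("top","side"): K[n]=env.read_camera(n)
    return K
def ray(n,p):
    c=K[n];d=np.array([(p[0]-c["cx"])/c["fx"],(p[1]-c["cy"])/c["fy"],1]);T=c["cam_to_world"];return T[:3,3],T[:3,:3]@d
def pl(n,p,z):
    o,d=ray(n,p);return o+d*(z-o[2])/d[2]
def tri(a,b):
    o,d=ray("top",a);q,e=ray("side",b);s=np.linalg.lstsq(np.c_[d,-e],q-o,rcond=None)[0]
    A,B=o+d*s[0],q+e*s[1];return (A+B)/2,np.linalg.norm(A-B)
def pix(n,P):
    c=K[n];T=c["cam_to_world"];v=T[:3,:3].T@(np.array(P)-T[:3,3]);return np.array([c["fx"]*v[0]/v[2]+c["cx"],c["fy"]*v[1]/v[2]+c["cy"]])
```

Run:
```python
from plant import env
from h import *
cams(env);np.set_printoptions(precision=4,suppress=True)
A=lambda u,v:(150+(u+.0)/5-.4,180+v/5-.4)
B=lambda u,v:(245+(u-400)/5-.4,138+v/5-.4)
C=lambda u,v:(270+u*.3-.35,175+(v-300)*.3-.35)
D=lambda u,v:(235+(u-400)*.3-.35,225+(v-300)*.3-.35)
print("modL",tri(A(38,148),B(545,38)),pl("top",A(38,148),.11),pl("side",B(545,38),.11))
print("modR",tri(A(374,126),B(623,187)),pl("top",A(374,126),.11),pl("side",B(623,187),.11))
print("plateL,R",pl("top",A(118,215),.11),pl("top",A(318,195),.11))
print("jaw tips",pl("top",A(184,72),.118),pl("top",A(237,72),.118),"side",pl("side",B(637,88),.118),pl("side",B(637,110),.118),tri(A(237,72),B(637,110)),tri(A(184,72),B(637,87)))
for p in((208,120),(204,170),(201,205)):print("handle",pl("top",A(*p),.117))
print("ring end side",pl("side",B(465,103),.116))
print("carc L,R",tri(C(118,370),D(657,330)),tri(C(342,372),D(692,500)))
print("front inner topL,R",pl("top",C(128,504),.078),pl("top",C(328,504),.078), tri(C(128,504),D(500,357)))
print("front outer",pl("top",C(118,520),.078),pl("top",C(332,522),.078))
```

```text
modL (array([0.557 , 0.3791, 0.0996]), np.float64(0.002107480145388377)) [0.5565 0.3759 0.11  ] [0.5536 0.3596 0.11  ]
modR (array([0.5755, 0.1605, 0.1065]), np.float64(0.01098563166281046)) [0.5694 0.1603 0.11  ] [0.5803 0.1559 0.11  ]
plateL,R [0.5129 0.3231 0.11  ] [0.5249 0.1955 0.11  ]
jaw tips [0.604  0.2816 0.118 ] [0.6037 0.2476 0.118 ] side [0.6057 0.2682 0.118 ] [0.6014 0.2388 0.118 ] (array([0.6039, 0.2488, 0.1123]), np.float64(0.0017953902966878874)) (array([0.6069, 0.2835, 0.1099]), np.float64(0.002693734888907463))
handle [0.5728 0.2656 0.117 ]
handle [0.5405 0.2673 0.117 ]
handle [0.5181 0.2686 0.117 ]
ring end side [0.4883 0.2629 0.116 ]
carc L,R (array([ 0.6067, -0.1017,  0.072 ]), np.float64(0.004135746376122621)) (array([ 0.5962, -0.3198,  0.0883]), np.float64(0.003910294331105302))
front inner topL,R [ 0.4707 -0.1088  0.078 ] [ 0.4695 -0.3034  0.078 ] (array([ 0.4731, -0.11  ,  0.0615]), np.float64(0.002018372307547608))
front outer [ 0.4551 -0.0988  0.078 ] [ 0.452  -0.3066  0.078 ]
```

Add to h.py:
```python
def need(env,pos,psi,roll=0,yaw=0.):
    """tool y at yaw psi, pointing down, rolled by `roll` about horizontal axis at `yaw`; print turn then shift (final tool axes)"""
    s=env.observe();q=s["ee_rot"];C=R.from_quat([q[1],q[2],q[3],q[0]])
    y=np.array([np.cos(psi),np.sin(psi),0]);z=np.array([0,0,-1.]);x=np.cross(y,z)
    G=R.from_rotvec(roll*np.array([np.cos(yaw),np.sin(yaw),0]))*R.from_matrix(np.c_[x,y,z])
    print("rot",np.round((C.inv()*G).as_rotvec(),3),"shift",np.round(G.inv().apply(np.array(pos)-s["position"]),4),"pos",np.round(s["position"],4))
```

```text
(no output)
```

Request:
{"op": "drive_effector", "data": {"plan": [0.088, 0, 0, 0, 0, 0, -0.0975, 0.088, 0, 0, 0, 0, 0, -0.0975, 0.088, -0.04, -0.029, 0, 0, 0, 0, 0.088, -0.04, -0.029, 0, 0, 0, 0, 0.088, -0.04, -0.029, 0, 0, 0, 0, 0.088, -0.04, -0.029, 0, 0, 0, 0, 0.088, -0.04, -0.029, 0, 0, 0, 0, 0.088, -0.04, -0.029, 0, 0, 0, 0, 0.088, -0.04, -0.029, 0, 0, 0, 0, 0.088, -0.04, -0.029, 0, 0, 0, 0, 0.088, -0.04, -0.029, 0, 0, 0, 0, 0.088, -0.04, -0.029, 0, 0, 0, 0]}}

```text
time_s: 1.4
position: [0.532, 0.2705, 0.2225]
ee_rot: [-0.0, 0.025, 1.0, 0.0]
wrist_force: [0.4, 0.4, 0.8]
finger_gap: 0.0878
finger_force: 0.0
```

Run:
```python
from plant import env
from h import *
need(env,(.545,.2670,.107),1.52)
print(env.observe()["qpos"])
```

```text
rot [ 0. -0. -0.] shift [-0.0131 -0.0028  0.1155] pos [0.532  0.2705 0.2225]
[ 4.13237073e-01  8.24280970e-02  1.24004739e+00  1.32194687e-04
  1.81909980e+00 -1.10671746e+00]
```

Request:
{"op": "drive_effector", "data": {"plan": [0.06, -0.009, -0.003, 0.04, 0, 0, 0, 0.06, 0, 0, 0.04, 0, 0, 0, 0.06, 0, 0, 0.017, 0, 0, 0, 0.06, 0, 0, 0, 0, 0, 0]}}

```text
time_s: 1.8
position: [0.5378, 0.268, 0.122]
ee_rot: [-0.003, 0.025, 1.0, -0.001]
wrist_force: [-0.7, 0.0, 1.1]
finger_gap: 0.061
finger_force: 0.0
```

Run:
```python
from plant import env
from h import *
K=cams(env);need(env,(.541,.2670,.107),1.52)
f=lambda im,x,y,w,h:cv2.resize(cv2.convertScaleAbs(im[y:y+h,x:x+w],alpha=1.5,beta=20),(400,300),interpolation=cv2.INTER_CUBIC)
cv2.imwrite("pics/m1.png",np.hstack([f(K["top"]["color"],150,180,80,60),f(K["side"]["color"],245,138,80,60)]))
```

```text
rot [0.001 0.001 0.001] shift [-0.0014 -0.0021  0.0201] pos [0.5397 0.2691 0.1271]
```

View pics/m1.png

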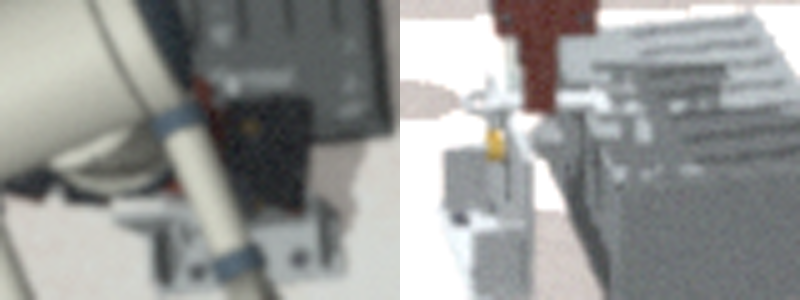

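The side view shows the finger tip at (540,110), mid gap and astride the spanner handle. I'll descend and grip.

Request:
{"op": "drive_effector", "data": {"plan": [0.06, -0.001, -0.002, 0.01, 0, 0, 0, 0.06, 0, 0, 0.01, 0, 0, 0, 0.06, 0, 0, 0, 0, 0, 0, 0.06, 0, 0, 0, 0, 0, 0, 0.0, 0, 0, 0, 0, 0, 0, 0.0, 0, 0, 0, 0, 0, 0, 0, 0, 0, 0, 0, 0, 0, 0, 0, 0, 0, 0, 0, 0, 0, 0, 0, 0, 0, 0, 0]}}

```text
time_s: 2.8
position: [0.5405, 0.2666, 0.1057]
ee_rot: [0.0, 0.025, 1.0, 0.0]
wrist_force: [-0.0, -0.3, -0.5]
finger_gap: 0.0232
finger_force: 0.0
```

Request:
{"op": "drive_effector", "data": {"plan": [0, 0, 0, 0, 0, 0, 0, 0, 0, 0, 0, 0, 0, 0, 0, 0, 0, 0, 0, 0, 0]}}

```text
time_s: 3.1
position: [0.5405, 0.2666, 0.1057]
ee_rot: [0.0, 0.025, 1.0, 0.0]
wrist_force: [0.0, -0.4, 0.4]
finger_gap: 0.0168
finger_force: 30.0
```

Request:
{"op": "drive_effector", "data": {"plan": [0, 0, 0, -0.02, 0, 0, 0, 0, 0, 0, -0.05, 0, 0, 0, 0, 0, 0, -0.05, 0, 0, 0.139, 0, 0, 0, -0.02, 0, 0, 0.139, 0, 0, 0, 0, 0, 0, 0.139, 0, 0, 0, 0, 0, 0, 0.139, 0, 0, 0, 0, 0, 0, 0.139, 0, 0, 0, 0, 0, 0, 0.139, 0, 0, 0, 0, 0, 0, 0.139, 0, 0, 0, 0, 0, 0, 0.139, 0, 0, 0, 0, 0, 0, 0.139, 0, 0, 0, 0, 0, 0, 0.139]}}

```text
time_s: 4.3
position: [0.5404, 0.2665, 0.2452]
ee_rot: [-0.0, 0.662, 0.75, -0.0]
wrist_force: [0.5, -0.1, -1.0]
finger_gap: 0.0165
finger_force: 30.0
```

Request:
{"op": "drive_effector", "data": {"plan": [0, 0, 0, 0, 0, 0, 0.139, 0, -0.047, 0, 0, 0, 0, 0, 0, -0.047, 0, 0, 0, 0, 0, 0, -0.047, 0, 0, 0, 0, 0, 0, -0.047, 0, 0, 0, 0, 0, 0, -0.047, 0, 0, 0, 0, 0, 0, -0.047, 0, 0, 0, 0, 0, 0, -0.047, 0, 0, 0, 0, 0, 0, -0.047, 0, 0, 0, 0, 0, 0, -0.047, 0, 0, 0, 0, 0, 0, -0.045, 0, 0, 0, 0, 0, 0, 0, 0, 0, 0, 0, 0]}}

```text
time_s: 5.5
position: [0.5352, -0.2065, 0.2444]
ee_rot: [-0.0, 0.713, 0.702, -0.001]
wrist_force: [-0.3, 0.2, -0.3]
finger_gap: 0.0166
finger_force: 30.0
```

Run:
```python
from plant import env
from h import *
need(env,(.534,-.201,.03),-.01)
K=cams(env);
f=lambda im,x,y,w,h:cv2.resize(cv2.convertScaleAbs(im[y:y+h,x:x+w],alpha=1.5,beta=20),(400,300),interpolation=cv2.INTER_CUBIC)
g=np.vstack([np.hstack([f(K["top"]["color"],150,180,80,60),f(K["side"]["color"],245,138,80,60)]),np.hstack([f(K["top"]["color"],270,160,120,90),f(K["side"]["color"],220,165,160,120)])])
cv2.imwrite("pics/m2.png",g)
cv2.imwrite("pics/raw_top2.png",K["top"]["color"]);cv2.imwrite("pics/raw_side2.png",K["side"]["color"])
```

```text
rot [-0.002  0.001 -0.006] shift [ 0.0055 -0.0013  0.2144] pos [ 0.5352 -0.2065  0.2444]
```

View pics/m2.png

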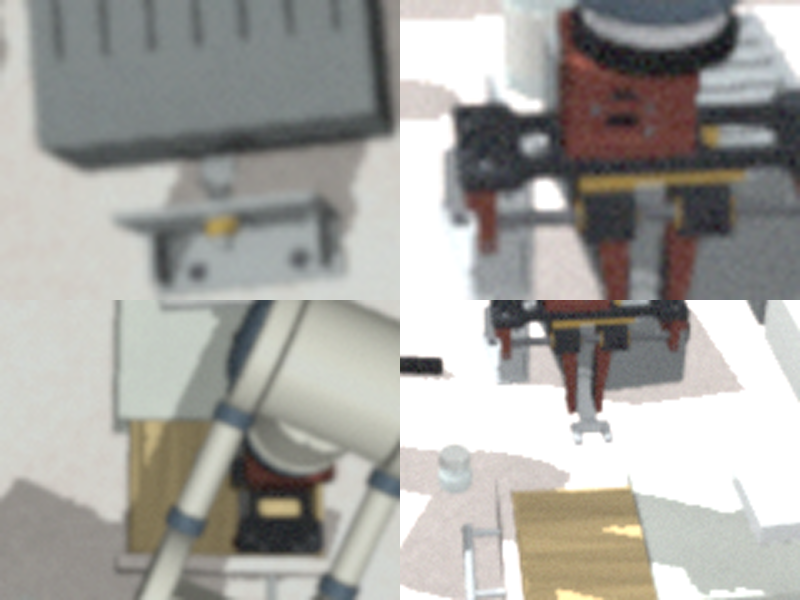

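The top view now shows the bolt head at (217,172) and the brass nut at (220,226). The side view shows the spanner hanging level across the drawer. I'll lower it in.

Request:
{"op": "drive_effector", "data": {"plan": [0, 0.0055, -0.001, 0.04, 0, 0, 0, 0, 0, 0, 0.045, 0, 0, 0, 0, 0, 0, 0.045, 0, 0, 0, 0, 0, 0, 0.04, 0, 0, 0, 0, 0, 0, 0.03, 0, 0, 0, 0, 0, 0, 0.012, 0, 0, 0, 0, 0, 0, 0.005, 0, 0, 0, 0, 0, 0, 0, 0, 0, 0, 0, 0, 0, 0, 0, 0, 0, 0, 0, 0, 0, 0, 0, 0]}}

```text
time_s: 6.6
position: [0.5365, -0.1963, 0.0308]
ee_rot: [0.002, 0.71, 0.704, 0.001]
wrist_force: [0.8, -0.1, -1.8]
finger_gap: 0.0165
finger_force: 30.0
```

Run:
```python
from plant import env
from h import *
need(env,(.534,-.201,.0235),-.01)
K=cams(env)
A=lambda u,v:(150+u/5-.4,180+v/5-.4)
print("head",pl("top",A(217,160),.096),pl("top",A(217,190),.096),"L/R",pl("top",A(203,172),.096),pl("top",A(231,172),.096))
print("nut",pl("top",A(220,224),.090))
print("plateL,R",pl("top",A(115,216),.11),pl("top",A(318,195),.11))
im=cv2.imread("pics/raw_top2.png");print(im[208:228,185:202].mean(2).astype(int))
f=lambda im,x,y,w,h:cv2.resize(cv2.convertScaleAbs(im[y:y+h,x:x+w],alpha=1.5,beta=20),(400,300),interpolation=cv2.INTER_CUBIC)
cv2.imwrite("pics/m3.png",np.hstack([f(K["top"]["color"],270,160,120,90),f(K["side"]["color"],235,215,120,90)]))
```

```text
rot [0.003 0.001 0.001] shift [-0.0047 -0.0025  0.0073] pos [ 0.5365 -0.1963  0.0308]
head [0.55003747 0.26366115 0.096     ] [0.53043264 0.26315532 0.096     ] L/R [0.54224283 0.27253288 0.096     ] [0.54212701 0.254385   0.096     ]
nut [0.50900823 0.26191474 0.09      ]
plateL,R [0.51223176 0.32494804 0.11      ] [0.52493114 0.19546003 0.11      ]
[[ 44  42  41  38  39  38  36  37  35  32  27  25  22  25  24  23  28]
 [ 39  36  39  38  38  39  33  33  28  24  23  24  21  23  28  27  29]
 [ 32  30  31  32  32  34  35  37  34  35  39  40  38  39  45  48  50]
 [ 46  44  40  37  39  45  55  61  62  62  68  66  63  68  69  70  72]
 [ 78  72  66  65  63  68  76  81  81  83  84  78  73  78  81  79  81]
 [ 98  87  83  81  78  81  87  89  91  89  88  79  77  81  81  83  84]
 [106  91  84  82  79  82  90  93  92  92  91  84  80  80  82  83  85]
 [107  91  84  83  79  77  85  90  93  93  89  86  83  84  83  84  85]
 [ 98  89  85  82  75  73  73  80  86  85  79  82  83  83  84  84  84]
 [ 90  85  85  85  80  74  68  71  74  70  65  74  82  84  84  84  85]
 [ 85  85  85  85  84  80  71  65  67  64  64  73  82  86  86  86  86]
 [ 84  83  85  87  87  85  78  70  70  71  74  82  89  92  93  93  93]
 [ 87  89  89  90  92  92  91  88  86  84  87  90  93  93  94  93  93]
 [ 92  92  93  94  94  95  96  93  91  89  86  86  83  82  81  81  78]
 [ 89  86  87  86  84  84  86  88  85  81  77  72  65  61  62  63  61]
 [ 73  71  70  71  67  71  77  82  81  80  75  65  53  46  47  50  54]
 [ 59  59  59  58  59  63  71  78  81  77  72  62  55  49  53  51  56]
 [ 55  56  56  58  59  59  68  79  80  75  65  59  60  66  73  72  73]
 [ 50  53  57  64  69  70  75  80  82  77  66  62  72  85  90  90  91]
 [ 53  58  66  77  85  91  88  89  89  84  76  75  88  95  98  99 100]]
```

View pics/m3.png

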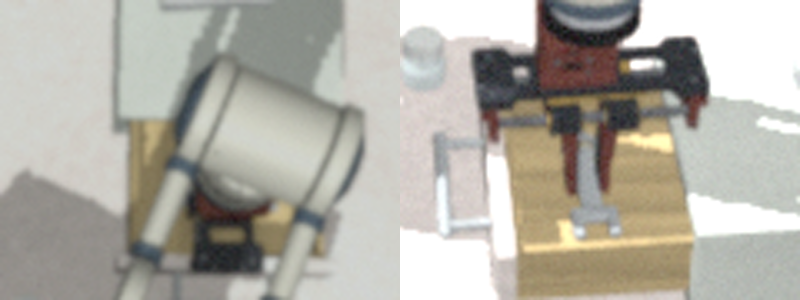

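The side view shows the spanner inside the drawer, with its jaw at (597,225) clear of the walls. I'll lower the last few mm and release.

Request:
{"op": "drive_effector", "data": {"plan": [0, -0.002, -0.002, 0.003, 0, 0, 0, 0, 0, 0, 0.003, 0, 0, 0, 0, 0, 0, 0, 0, 0, 0, 0, 0, 0, 0, 0, 0, 0]}}

```text
time_s: 7.1
position: [0.5331, -0.1979, 0.0224]
ee_rot: [-0.0, 0.71, 0.704, -0.0]
wrist_force: [0.0, -0.3, -1.3]
finger_gap: 0.0166
finger_force: 30.1
```

Request:
{"op": "drive_effector", "data": {"plan": [0.05, 0, 0, -0.001, 0, 0, 0, 0.05, 0, 0, 0, 0, 0, 0, 0.05, 0, 0, 0, 0, 0, 0, 0.05, 0, 0, 0, 0, 0, 0, 0.05, 0, 0, 0, 0, 0, 0, 0.05, 0, 0, 0, 0, 0, 0, 0.05, 0, 0, 0, 0, 0, 0]}}

```text
time_s: 7.8
position: [0.5333, -0.1979, 0.0236]
ee_rot: [-0.0, 0.71, 0.704, -0.0]
wrist_force: [-0.2, 0.4, 0.2]
finger_gap: 0.0497
finger_force: 0.0
```

Request:
{"op": "drive_effector", "data": {"plan": [0.05, 0, 0, -0.01, 0, 0, 0, 0.05, 0, 0, -0.03, 0, 0, 0, 0.05, 0, 0, -0.05, 0, 0, 0, 0.05, 0, 0, -0.05, 0, 0, 0, 0.05, 0, 0, -0.05, 0, 0, 0, 0.05, 0, 0, -0.03, 0, 0, 0, 0.06, 0.045, 0, 0, 0, 0, 0, 0.06, 0.045, 0, 0, 0, 0, 0, 0.06, 0.045, 0, 0, 0, 0, 0, 0.06, 0.045, 0, 0, 0, 0, 0, 0.06, 0.045, 0, 0, 0, 0, 0]}}

```text
time_s: 8.9
position: [0.535, 0.0288, 0.2447]
ee_rot: [0.0, 0.71, 0.704, 0.0]
wrist_force: [0.1, -0.2, -0.4]
finger_gap: 0.0603
finger_force: 0.0
```

Run:
```python
from plant import env
from h import *
K=cams(env)
f=lambda im,x,y,w,h:cv2.resize(cv2.convertScaleAbs(im[y:y+h,x:x+w],alpha=1.5,beta=20),(400,300),interpolation=cv2.INTER_CUBIC)
cv2.imwrite("pics/m4.png",np.vstack([np.hstack([f(K["top"]["color"],270,160,120,90),f(K["side"]["color"],235,215,120,90)]),np.hstack([f(K["top"]["color"],170,195,40,30),f(K["side"]["color"],245,148,60,45)])]))
```

```text
(no output)
```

View pics/m4.png

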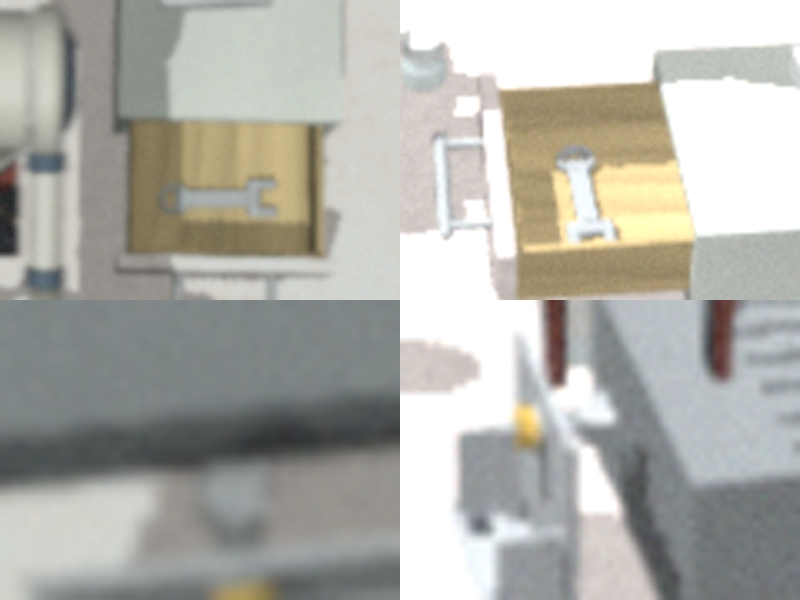

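The spanner lies flat in the drawer, its middle at (215,197) in the crop. The bolt head shows at (237,490) in the enlarged top crop, with the nut at (242,590). Next I'll fit the gap edges to get the bracket yaw.

Run:
```python
from plant import env
from h import *
K=cams(env)
im=cv2.GaussianBlur(cv2.imread("pics/raw_top2.png"),(5,3),0).mean(2)
def fit(cols,a,b,sgn,z):
    P=[]
    for u in cols:
        r=np.arange(int(a(u))-4,int(a(u))+5);g=sgn*np.gradient(im[r[0]-1:r[-1]+2,u])[1:-1];k=np.argmax(g)
        k=min(max(k,1),len(g)-2);d=.5*(g[k-1]-g[k+1])/(g[k-1]-2*g[k]+g[k+1]+1e-9)
        P.append(pl("top",(u,r[k]+np.clip(d,-1,1)),z)[:2])
    P=np.array(P);m=np.ones(len(P),bool)
    for _ in range(4):
        c=np.polyfit(P[m,1],P[m,0],1);e=P[:,0]-np.polyval(c,P[:,1]);m=abs(e)<max(.002,1.5*np.std(e[m]))
    print("x at y=.264",np.polyval(c,.264),"yaw",-np.arctan(c[0]),"n",m.sum(),"of",len(P),"rms",np.std(e[m]))
mod=lambda u:209.2-(u-157.6)*(4.4/67)
plt=lambda u:223-(u-174)*(4.2/40)
fit([u for u in range(162,221)],mod,0,-1,.11)
cols=[u for u in range(176,212) if not 188<u<199]
fit(cols,lambda u:plt(u)-1,0,1,.11); fit(cols,lambda u:plt(u)+2,0,-1,.11)
need(env,(.541,.264,.245),1.57+.07)
```

```text
x at y=.264 0.5667715474862133 yaw 0.10391957399991812 n 59 of 59 rms 0.0006978394931223328
x at y=.264 0.5244517833355223 yaw 0.1181361899483131 n 17 of 26 rms 0.00042023909173153793
x at y=.264 0.5138101559858564 yaw 0.108949466244308 n 21 of 26 rms 0.0005404565688973143
rot [ 0.000e+00  1.000e-03 -1.647e+00] shift [-0.0221  0.2353 -0.0006] pos [0.5353 0.0277 0.2444]
```

Request:
{"op": "drive_effector", "data": {"plan": [0.06, 0, 0, 0, 0, 0, -0.1405, 0.06, 0, 0, 0, 0, 0, -0.1405, 0.06, 0, 0, 0, 0, 0, -0.1405, 0.06, 0, 0, 0, 0, 0, -0.1405, 0.06, 0, 0, 0, 0, 0, -0.1405, 0.06, 0, 0, 0, 0, 0, -0.1405, 0.06, 0, 0, 0, 0, 0, -0.1405, 0.06, 0, 0, 0, 0, 0, -0.1405, 0.06, 0, 0, 0, 0, 0, -0.1405, 0.06, 0, 0, 0, 0, 0, -0.1405, 0.06, 0, 0, 0, 0, 0, -0.1405, 0.06, 0, 0, 0, 0, 0, -0.1405]}}

```text
time_s: 10.3
position: [0.5354, 0.025, 0.244]
ee_rot: [0.0, -0.055, 0.999, -0.0]
wrist_force: [0.2, 0.1, -0.3]
finger_gap: 0.0597
finger_force: 0.0
```

Request:
{"op": "drive_effector", "data": {"plan": [0.06, -0.006, 0.045, 0, 0, 0, 0, 0.06, -0.007, 0.045, 0, 0, 0, 0, 0.06, -0.007, 0.045, 0, 0, 0, 0, 0.06, -0.007, 0.045, 0, 0, 0, 0, 0.06, -0.0065, 0.045, 0, 0, 0, 0, 0.06, 0, 0.01, 0, 0, 0, 0, 0.06, 0, 0, 0, 0, 0, 0, 0.06, 0, 0, 0, 0, 0, 0]}}

```text
time_s: 11.1
position: [0.5443, 0.2624, 0.2438]
ee_rot: [0.0, -0.052, 0.999, -0.0]
wrist_force: [0.0, 0.3, 0.4]
finger_gap: 0.0599
finger_force: 0.0
```

Run:
```python
from plant import env
from h import *
b=np.array([.544,.2645,.085]); yaw=.105
for roll in (0,.28,.3):
    a=R.from_rotvec(roll*np.array([np.cos(yaw),np.sin(yaw),0])).apply([0,0,-1.])
    for up in (.0,.06): need(env,b+a*.012-up*a,np.pi/2+yaw,roll,yaw)
```

```text
rot [-0.001  0.    -0.001] shift [1.000e-04 2.200e-03 1.708e-01] pos [0.5443 0.2624 0.2438]
rot [-0.001  0.    -0.001] shift [1.000e-04 2.200e-03 1.108e-01] pos [0.5443 0.2624 0.2438]
rot [-0.281  0.    -0.001] shift [ 1.000e-04 -4.180e-02  1.652e-01] pos [0.5443 0.2624 0.2438]
rot [-0.281  0.    -0.001] shift [ 1.000e-04 -4.180e-02  1.052e-01] pos [0.5443 0.2624 0.2438]
rot [-0.301  0.    -0.001] shift [ 1.000e-04 -4.490e-02  1.644e-01] pos [0.5443 0.2624 0.2438]
rot [-0.301  0.    -0.001] shift [ 1.000e-04 -4.490e-02  1.044e-01] pos [0.5443 0.2624 0.2438]
```

Request:
{"op": "drive_effector", "data": {"plan": [0.06, 0, 0, 0, -0.1, 0, 0, 0.06, 0, 0, 0, -0.1, 0, 0, 0.06, 0, 0, 0, -0.1, 0, 0, 0.06, 0, -0.045, 0, 0, 0, 0, 0.06, 0, 0, 0.04, 0, 0, 0, 0.06, 0, 0, 0.04, 0, 0, 0, 0.06, 0, 0, 0.02, 0, 0, 0, 0.06, 0, 0, 0, 0, 0, 0, 0.06, 0, 0, 0, 0, 0, 0]}}

```text
time_s: 12.0
position: [0.5457, 0.2494, 0.1358]
ee_rot: [-0.007, -0.052, 0.987, 0.149]
wrist_force: [0.8, -1.0, 0.4]
finger_gap: 0.0602
finger_force: 0.0
```

Run:
```python
from plant import env
from h import *
b=np.array([.544,.2645,.085]); yaw=.105
for roll in (.3,):
    a=R.from_rotvec(roll*np.array([np.cos(yaw),np.sin(yaw),0])).apply([0,0,-1.])
    need(env,b+a*.012,np.pi/2+yaw,roll,yaw)
K=cams(env)
for n,x,y in(("top",150,180),("side",245,138)):print(n,pix(n,b),pix(n,env.observe()["position"]))
f=lambda im,x,y,w,h:cv2.resize(cv2.convertScaleAbs(im[y:y+h,x:x+w],alpha=1.5,beta=20),(400,300),interpolation=cv2.INTER_CUBIC)
cv2.imwrite("pics/m5.png",np.hstack([f(K["top"]["color"],150,180,80,60),f(K["side"]["color"],245,138,80,60)]))
```

```text
rot [-0.     0.001 -0.   ] shift [ 0.0001 -0.0005  0.065 ] pos [0.5457 0.2494 0.1358]
top [193.40120757 213.9224517 ] [194.54956305 210.80418407]
side [273.96672963 165.10226975] [275.30369393 153.63710958]
```

View pics/m5.png

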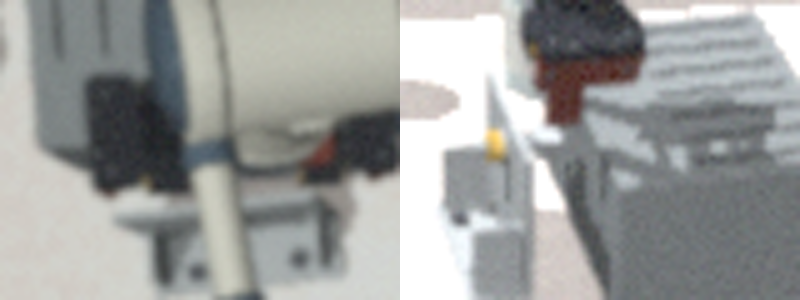

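The side view shows the near finger tip at crop (547–580, 122), above the gap. I'll compare its x with the plate and module edges in the same picture before going in.

Run:
```python
from plant import env
from h import *
K=cams(env);s=env.observe();q=s["ee_rot"];M=R.from_quat([q[1],q[2],q[3],q[0]]).as_matrix();p=s["position"]
tp=lambda v:((v[0]-245+.4)*5+400,(v[1]-138+.4)*5)
for k in(.03,.04):
    for w in (-.01,.01): print("near finger tip",k,w,np.round(tp(pix("side",p-M[:,1]*k+M[:,0]*w)),1))
B=np.array([[np.cos(.105),-np.sin(.105)],[np.sin(.105),np.cos(.105)]])
for X,Y in((.023,-.11),(.023,0),(.023,.11),(-.023,-.065),(-.029,-.065),(-.023,.065)):
    P=np.r_[np.array([.544,.2645])+B@[X,Y],.11];print(X,Y,np.round(P,3),"side",np.round(tp(pix("side",P)),1),"top",np.round((pix("top",P)-[149.6,179.6])*5,1))
```

```text
near finger tip 0.03 -0.01 [577.7 111.4]
near finger tip 0.03 0.01 [548.  114.6]
near finger tip 0.04 -0.01 [581.  122.5]
near finger tip 0.04 0.01 [551.2 125.8]
0.023 -0.11 [0.578 0.158 0.11 ] side [619.8 185.8] top [378.5 112.1]
0.023 0 [0.567 0.267 0.11 ] side [580.2 102.1] top [208.1 130.9]
0.023 0.11 [0.555 0.376 0.11 ] side [544.7  26.8] top [ 37.3 149.8]
-0.023 -0.065 [0.528 0.197 0.11 ] side [534.6 157.9] top [315.  190.4]
-0.029 -0.065 [0.522 0.197 0.11 ] side [525.6 158.8] top [315.8 199.6]
-0.023 0.065 [0.514 0.327 0.11 ] side [494.2  63. ] top [112.3 212.8]
```

Predicted and observed edges agree, so I'll go in.

Request:
{"op": "drive_effector", "data": {"plan": [0.06, 0, 0, 0.02, 0, 0, 0, 0.06, 0, 0, 0.02, 0, 0, 0, 0.06, 0, 0, 0.015, 0, 0, 0, 0.06, 0, 0, 0.009, 0, 0, 0, 0.06, 0, 0, 0, 0, 0, 0, 0.06, 0, 0, 0, 0, 0, 0]}}

```text
time_s: 12.8
position: [0.5435, 0.2698, 0.0744]
ee_rot: [-0.008, -0.053, 0.987, 0.149]
wrist_force: [-0.8, -0.2, -0.3]
finger_gap: 0.06
finger_force: 0.0
```

Run:
```python
from plant import env
from h import *
b=np.array([.544,.2645,.085]); yaw=.105;roll=.3
a=R.from_rotvec(roll*np.array([np.cos(yaw),np.sin(yaw),0])).apply([0,0,-1.])
need(env,b+a*.012,np.pi/2+yaw,roll,yaw)
```

```text
rot [0.    0.    0.002] shift [ 0.0001 -0.0019  0.0003] pos [0.5435 0.2698 0.0744]
```

Request:
{"op": "drive_effector", "data": {"plan": [0, 0, -0.001, 0, 0, 0, 0, 0, 0, 0, 0, 0, 0, 0, 0, 0, 0, 0, 0, 0, 0, 0, 0, 0, 0, 0, 0, 0, 0, 0, 0, 0, 0, 0, 0, 0, 0, 0, 0, 0, 0, 0, 0, 0, 0, 0, 0, 0, 0, 0, 0, 0, 0, 0, 0, 0, 0, 0, 0, 0, 0, 0, 0, 0, 0, 0, 0, 0, 0, 0]}}

```text
time_s: 13.8
position: [0.5433, 0.2692, 0.0735]
ee_rot: [-0.008, -0.053, 0.987, 0.15]
wrist_force: [-0.3, 4.4, -0.2]
finger_gap: 0.0201
finger_force: 30.0
```

Opening 20.1 mm: the pads lie flat on the flats. I'll relieve the side force a little, then roll back about the bolt axis.

Request:
{"op": "drive_effector", "data": {"plan": [0, 0, 0.001, 0, 0, 0, 0, 0, 0, 0, 0, 0, 0, 0, 0, 0, -0.0006, 0, 0.05, 0, 0, 0, 0, -0.0006, 0, 0.05, 0, 0, 0, 0, -0.0006, 0, 0.05, 0, 0, 0, 0, 0, 0, 0, 0, 0]}}

```text
time_s: 14.4
position: [0.5434, 0.2676, 0.073]
ee_rot: [-0.004, -0.053, 0.996, 0.073]
wrist_force: [0.8, -1.7, -0.2]
finger_gap: 0.0202
finger_force: 30.0
```

Request:
{"op": "drive_effector", "data": {"plan": [0, 0, -0.0006, 0, 0.05, 0, 0, 0, 0, -0.0006, 0, 0.05, 0, 0, 0, 0, -0.0006, 0, 0.045, 0, 0, 0, 0, 0, 0, 0, 0, 0, 0, 0, 0, 0, 0, 0, 0, 0, 0, 0, 0, 0, 0, 0]}}

```text
time_s: 15.0
position: [0.5436, 0.2658, 0.0728]
ee_rot: [-0.0, -0.053, 0.999, 0.003]
wrist_force: [1.2, -0.7, -0.2]
finger_gap: 0.0201
finger_force: 30.0
```

Run:
```python
from plant import env
from h import *
b=np.array([.544,.2652,.085]); need(env,b+[0,0,-.012],np.pi/2+.105,0,.105)
s=env.observe();print(s["torque"],s["wrist_force"],s["finger_gap"])
```

```text
rot [ 0.006 -0.     0.   ] shift [-0.0003 -0.0007 -0.0002] pos [0.5436 0.2658 0.0728]
[-0.05307908 -0.18955413 -0.00554671] [ 1.18723606 -0.67828946 -0.22222682] 0.02005072019815084
```

Request:
{"op": "drive_effector", "data": {"plan": [0, 0, 0, 0, 0.006, 0, 0, 0, 0, 0, 0, 0, 0, 0, 0, 0, 0, 0, 0, 0, 0, 0, 0, 0, 0, 0, 0, 0]}}

```text
time_s: 15.4
position: [0.5436, 0.2658, 0.0729]
ee_rot: [-0.0, -0.053, 0.999, -0.001]
wrist_force: [2.3, -3.7, -2.2]
finger_gap: 0.0202
finger_force: 30.0
```

Run:
```python
from plant import env
from h import *
need(env,(.544,.2652,.073),np.pi/2+.105,0,.105)
print(env.observe()["finger_gap"])
K=cams(env); cv2.imwrite("pics/fin.png",np.hstack([cv2.resize(K[n]["color"],(400,300)) for n in K]))
```

```text
rot [-0.002 -0.     0.001] shift [-0.0003 -0.0006 -0.0001] pos [0.5436 0.2658 0.0729]
0.02024766432914908
```

View pics/fin.png

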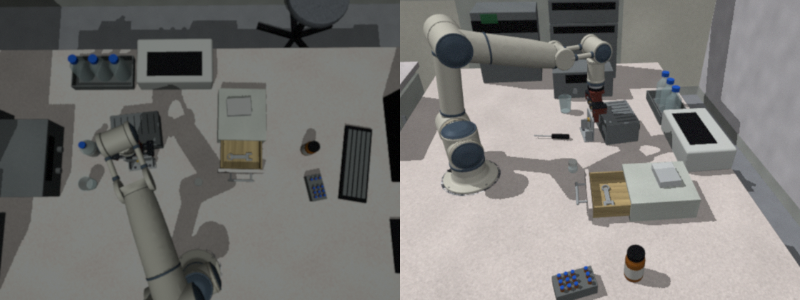

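The top view shows the spanner in the drawer at (242,157). The gripper is in the gap with 20.2 mm between the fingers and a roll error of about 0.002 rad, and the other items haven't moved. Handing in.

```bash
python3 -c "
from plant import env
print(env.job_done())"
```

```text
the job is handed in; nothing more can be done
None
```

Job handed in at about 15.5 s: the spanner lies flat and released in the drawer, and the bolt head was turned square (tool roll within about 0.002 rad of upright) and is still gripped; the grip was 30 N, the drive's fixed setting, below the suggested 40 to 60 N, and no verdict came back.

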